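# Park a beaker under the UV lamp bridge

### The job

Stand the small empty glass beaker upright in the square recess of the metal carrier. Then, by its blue grip, slide the loaded carrier through the open mouth of the amber-roofed lamp bridge to the back wall and on sideways behind the yellow sill until it meets or nearly meets the side wall under the lamp. Let go with the beaker still standing in the recess and the carrier flat on the worktop, and leave the filter and the bottle where they stand.

Things in the scene. Friction and masses are not known exactly. Their poses are not given: they have to be found in the camera images.
- beaker: small clear glass beaker, 46 mm across (50 mm at the spout), 58 mm high, 35 g, hollow, standing upright on the worktop; origin at the centre of its underside, z up. Its foot is 42 mm across. It stands in one of three spots on the left; the filter and the bottle stand in the others.
- carrier: loose 0.3 to 0.5 kg aluminium carrier lying on the worktop: square tray 72 x 72 mm, floor 4 mm thick, rim 7 mm wide and 10 mm high round a recess 58 x 58 mm. Origin at the centre of the tray's underside, z up. From the middle of its -x edge an arm (14 mm wide, 15 to 22 mm above the worktop) runs in -x to an upright blue ribbed grip that stands on the worktop too
- grip (a point): point to take the carrier by: on the axis of the blue grip, 58 mm above the worktop when the carrier lies flat, at (-130, 0, 58) mm in the carrier's frame. The grip is a post 24 mm (carrier x) by 16 mm (carrier y), from the worktop up to 80 mm.
- seat (a point): centre of the recess floor of the carrier, 4 mm above its underside; axes as the carrier's
- bridge: fixed UV lamp bridge with no floor: white walls 6 mm thick, flat see-through amber roof 70 to 74 mm above the worktop, grey lamp housing on it up to 104 mm. Origin on the worktop, centre of the entry lane; x inward from mouth to back wall, y to the lamp bay (left, looking in). Outside x -46 to 46, y -47 to 98 mm. Inner faces: back x 40, right y -41, left y 92 mm
- lane (a point): the bridge's origin and axes: where the tray's centre is when pushed in along the lane (along x at y = 0), before it moves sideways. The tray must be past the sill to move sideways: centre within 4 mm of x = 0
- bay (a point): point on the worktop under the lamp, at (0, 52, 0) mm in the bridge's frame: where the tray's centre ends, 4 mm short of touching the left wall; axes as the bridge's
- sill (a point): middle of the top edge of the yellow sill, 10 mm above the worktop, at (-43, 66, 10) mm in the bridge's frame. The sill closes the front of the bay from bridge y = 41 mm to the left wall, x -46 to -40 mm; the mouth beside it, y -41 to 41 mm, is open. The carrier's arm passes above the sill and its grip stays outside
- filter: bystander: white and blue syringe filter, 26 mm across, 14 mm high; origin at the centre of its underside
- bottle: bystander: glass bottle with blue screw cap, 57 mm across, 111 mm high; origin at the centre of its underside
There are look-alikes about, which are no part of the job. Of the things that look like the beaker, take the one that is farthest to the robot's right at the start.

How it is judged:
By the outcome, as a careful person would: the job done as asked, in the order asked, and still so for the second after the job is handed in, with the robot touching nothing.
It also fails if it takes over 61 s, if anything falls off the work surface, if the arm or the gripper's body presses on something with over 40 N, if the wrist force passes 120 N, or if a joint passes its speed limit or range.

### The arm

A 7-joint arm with a two-finger parallel gripper is mounted at the origin on a cart in front of the work surface, level with it; the furniture and walls round the work are solid. World frame = base frame: x ahead of the robot, y to its left, z up, the work surface at z = 0. Lengths are in m, angles in rad, forces in N, time in s.
With the tool pointing down it reaches from about 0.35 to 0.9 m from the base axis. Payload 8.1 kg.
Tool frame: the origin (TCP) lies at the centre of the arm's flange, where the gripper is bolted on; the fingertips stand 178 mm ahead of it and the grasp point (between the pads) lies 159 mm ahead of it; z points along the fingers, y is the line along which they close (so a half turn about z gives the same grasp; the last joint's range is limited). The gripper opens to 92 mm and grips with 3 to 60 N. Pads are 19 mm wide; open, the fingers measure 130 mm over their backs; the gripper's body (75 mm by 190 mm) begins 47 mm behind the grasp point.
Start: joints at [-1.282, 0.434, 0.025, 1.573, -0.012, 1.134, -0.075], TCP at [0.239, 0.578, 0.405] pointing down, gripper open.
Joint ranges: [-2.62, 2.62], [-0.44, 2.09], [-1.27, 1.32], [0.08, 2.57], [-1.32, 4.46], [0.12, 2], [-2.74, 2.74]. Speed limits (rad/s): [2.22, 2.22, 3.01, 3.01, 3.14, 3.14, 3.14].

### API

Orientations are given as a rotation vector (axis times angle).
In Python, from cell import arm gives the robot as it stands. The module is installed in compiled form; this text tells all that it offers.
- The arm moves only by the shell command python3 -m inch 'ROWS' [FORCE]. ROWS is text: rows parted by semicolons, each of 5 numbers parted by spaces: the shift along the tool's x, y, z in m, then the turn about the tool's z in rad, then the finger opening in m, from 0 to 0.0918. In form: x y z roll fingers; .... A call has 1 to 5 rows; each row is the pose to reach, as a shift and turn from the pose commanded when the call began, along the tool's axes at that moment; what a row does not reach only later rows make up. A row lasts 1/10 s, in which the tool goes at most 50 mm and 8.59 degrees, less where a joint would pass 70% of its speed; a pose out of reach is approached as far as the arm can. A call with a gripper value outside its range is refused whole. The fingers move at their own pace and stop on an object; FORCE is the grip in N (left out, the last holds). Time passes only in rows, so rows that repeat a pose let the fingers close. It gives the time, the measured TCP pose, the force, the opening and the grip force at its end, in the units of the state.
- arm.observe(): the state, without advancing time (a new reading comes with each control period).
- arm.get_image(name): name is "side" or "top"; returns the picture (400x640x3 uint8, red, green, blue); there is no depth.
- arm.get_calibration(name): a dict with "intrinsics" (3x3 intrinsics, pixels), "pose" (4x4, takes a point from camera to world coordinates). Camera axes: x right, y up, looking along -z (the intrinsics and any distortion apply to the point x, -y, -z); pixel columns grow to the right and rows downward; lengths in m; the calibration is good to about 2 mm. A picture is of the moment at which its call begins. get_calibration takes no time and is no camera call.
- arm.sign_off(): hands the job in; it is judged then, once.
Trained networks look in the newest picture that a camera, given by its name, has taken for a name from the list of things; names that differ only in an ending like _2 or _b are one class to them, and where a whole thing is asked for, a point or a joint stands for the part that bears it (a point fixed in the world has none). Each returns a list of dicts, best first, with "conf" (0 to 1); they miss things now and then, are a little off and sometimes report something else, mostly with a low value. They report only what shows in the picture. A call takes as long as a camera call. They do not tell look-alikes from the thing itself.
- arm.look_for(camera, query): "point" ([row, column] in pixels, amid what is visible of it).
- arm.silhouettes(camera, query): "region" (400x640 bool, what is visible of it) and "point" ([row, column] in pixels, amid what is visible of it).
- arm.place_of(camera, query): "point" ([row, column] in pixels: a listed point, or the origin of a listed thing).
The state is a dict: "clock": time; "joints": joint angles; "dq": joint speeds; "joint_efforts": joint torques, N m; "position": TCP position; "ee_rot": TCP orientation; "force": force on the tool from outside, world axes, zero at the start; "ft_torque": the same for the moment, N m; "width": opening from 0.0 (shut) to 1.0 (fully open); "gripper_force": force on a finger pad.
Only numpy, scipy, OpenCV 4.12 (cv2) and the standard library are available. Lean on these libraries where they do the work, as an engineer would, in place of code of your own. Each camera call takes 0.05 s, during which the arm holds its last target. There are 200 camera calls.

## Working session

There is one attempt and no reset: what is moved stays moved. The work goes in short steps, Python scripts to look and compute and a shell command to move; the robot and the scene stay as the last step left them, time stands still between calls to the robot, and variables do not carry over. Pictures are saved under pics/ and viewed, at most 10 in all, crops included, and the job is handed in when it is done.

```bash
mkdir -p pics
cat > h.py <<'E'
import numpy as np, cv2
from cell import arm
from scipy.spatial.transform import Rotation as R
def cal(n):
    c=arm.get_calibration(n); return np.array(c["intrinsics"]),np.array(c["pose"])
def ray(n,p):  # p=[row,col]
    K,T=cal(n); d=np.linalg.inv(K)@[p[1],p[0],1.]; d=T[:3,:3]@[d[0],-d[1],-d[2]]
    return T[:3,3],d
def onz(n,p,z):
    o,d=ray(n,p); return o+d*(z-o[2])/d[2]
def proj(n,X):
    K,T=cal(n); X=np.atleast_2d(X); c=(X-T[:3,3])@T[:3,:3]; c=c*[1,-1,-1]; u=c@K.T
    return (u[:,:2]/u[:,2:])[:,::-1]
def tri(p,q,a="side",b="top"):
    o1,d1=ray(a,p);o2,d2=ray(b,q)
    s=np.linalg.lstsq(np.c_[d1,-d2],o2-o1,rcond=None)[0]
    return (o1+d1*s[0]+o2+d2*s[1])/2, np.linalg.norm(o1+d1*s[0]-o2-d2*s[1])
E
python3 - <<'E'
from h import *
np.set_printoptions(precision=3,suppress=True)
s=arm.observe(); print({k:np.round(v,3) for k,v in s.items()})
for n in ("side","top"):
    cv2.imwrite(f"pics/{n}0.png",arm.get_image(n)[:,:,::-1]); K,T=cal(n);print(n,K,T,arm.get_calibration(n).keys())
    for q in ("beaker","carrier","grip","seat","bridge","lane","bay","sill","filter","bottle"):
        print(n,q,[(np.round(d["point"]).tolist(),round(d["conf"],2),onz(n,d["point"],{"grip":.058,"seat":.004,"sill":.01}.get(q,0)).round(3)[:2].tolist()) for d in arm.place_of(n,q)])
E
```

```text
{'clock': np.float64(0.0), 'joints': array([-1.282,  0.435,  0.025,  1.574, -0.012,  1.134, -0.075]), 'dq': array([ 0.001, -0.001, -0.001,  0.   ,  0.   , -0.001,  0.001]), 'joint_efforts': array([  0.   , -66.787,   0.985, -31.445,  -0.061,   0.043,   0.   ]), 'position': array([0.239, 0.577, 0.404]), 'ee_rot': array([-0.612, -3.081,  0.002]), 'force': array([ 0.943, -1.009, -0.156]), 'ft_torque': array([-0.013, -0.035,  0.026]), 'gripper_force': np.float64(0.0), 'width': np.float64(1.001)}
side [[416.304   0.    318.169]
 [  0.    416.304 195.731]
 [  0.      0.      1.   ]] [[ 0.984  0.08  -0.162  0.34 ]
 [-0.18   0.371 -0.911 -1.097]
 [-0.013  0.925  0.379  0.549]
 [ 0.     0.     0.     1.   ]] dict_keys(['intrinsics', 'pose'])
side beaker [([188.0, 304.0], 0.52, [0.536, 0.306]), ([202.0, 306.0], 0.48, [0.525, 0.176]), ([189.0, 256.0], 0.45, [0.362, 0.33])]
side carrier [([254.0, 337.0], 0.93, [0.55, -0.182]), ([192.0, 274.0], 0.61, [0.426, 0.288]), ([226.0, 377.0], 0.5, [0.699, -0.049])]
side grip [([247.0, 283.0], 0.96, [0.408, -0.217])]
side seat []
side bridge [([226.0, 376.
[... 587 characters left out ...]
  0.011]
 [-0.008  0.174  0.985  1.172]
 [ 0.     0.     0.     1.   ]] dict_keys(['intrinsics', 'pose'])
top beaker [([217.0, 260.0], 0.75, [0.519, 0.178]), ([276.0, 203.0], 0.75, [0.362, 0.331]), ([211.0, 209.0], 0.58, [0.537, 0.319])]
top carrier [([202.0, 391.0], 0.59, [0.555, -0.187]), ([249.0, 221.0], 0.37, [0.433, 0.284])]
top grip []
top seat [([206.0, 393.0], 0.8, [0.544, -0.193])]
top bridge [([148.0, 342.0], 0.6, [0.712, -0.055])]
top lane []
top bay [([157.0, 322.0], 0.57, [0.688, 0.003])]
top sill [([171.0, 330.0], 0.7, [0.643, -0.019])]
top filter [([250.0, 220.0], 0.5, [0.429, 0.285]), ([158.0, 324.0], 0.37, [0.686, -0.003])]
top bottle [([176.0, 223.0], 0.94, [0.638, 0.283])]
```

View pics/side0.png

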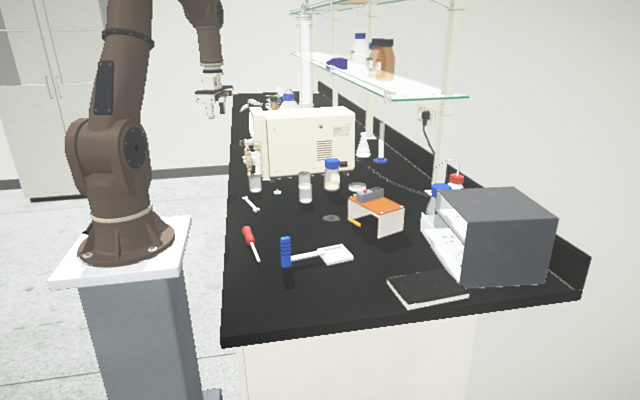

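View pics/top0.png

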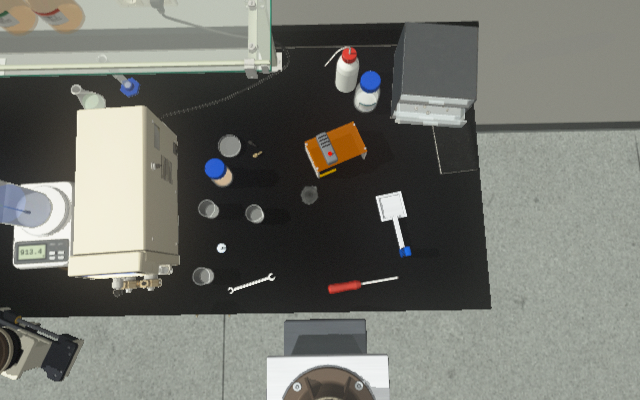

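The side view shows the carrier with its blue grip at (283,250), the bridge at (376,210) and the beakers near (305,188) and (255,182). The top view shows three beaker-like glasses at (col,row) (255,213), (209,209) and (203,276). The rightmost is (255,213), and the carrier is at (391,207). Next I'll zoom in and fit poses.

Run:
```python
from h import *
a=cv2.imread("pics/top0.png")[115:265,235:425]; cv2.imwrite("pics/topz.png",cv2.resize(a,None,fx=4,fy=4,interpolation=cv2.INTER_CUBIC))
a=cv2.imread("pics/side0.png")[150:275,245:415]; cv2.imwrite("pics/sidez.png",cv2.resize(a,None,fx=4,fy=4,interpolation=cv2.INTER_CUBIC))
```

```text
(no output)
```

View pics/topz.png

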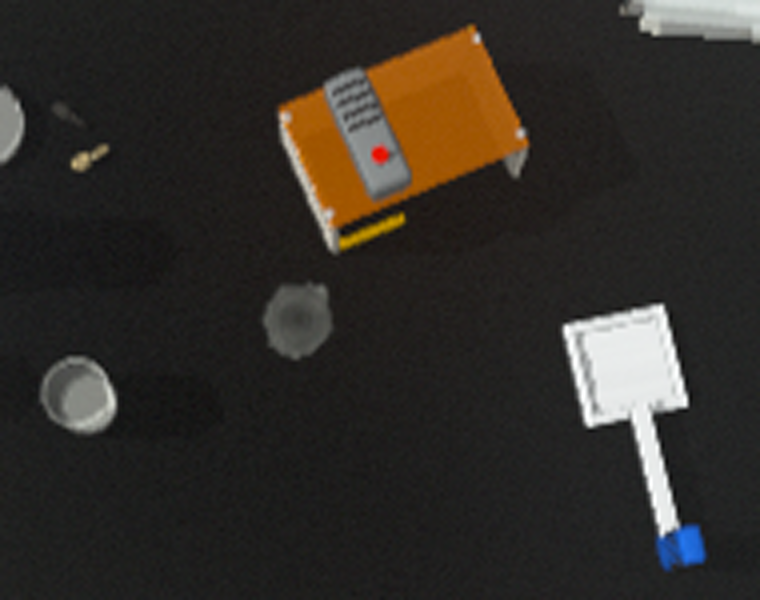

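View pics/sidez.png

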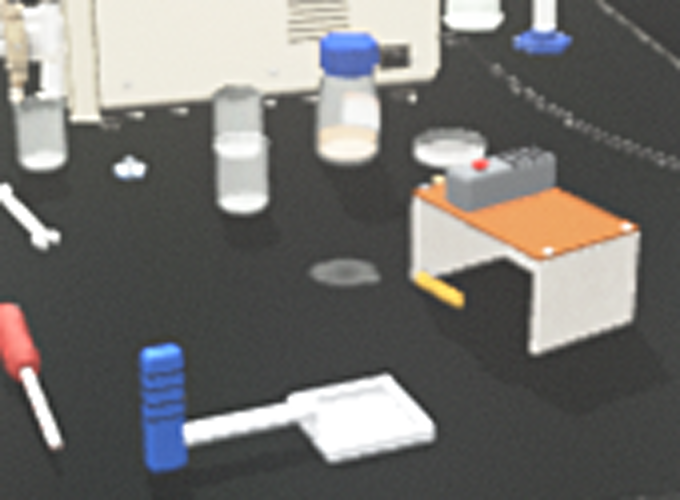

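The zooms show the bridge with its mouth toward the robot and rotated about 24° to the left. The sill is at the left of the mouth, and the carrier is rotated about 13°. The flat grey disc near top-zoom (298,320) isn't a beaker. I'll fit poses from the corner pixels.

```bash
cat > fit.py <<'E'
from h import *
from scipy.optimize import least_squares
np.set_printoptions(precision=4,suppress=True)
oc=lambda c,o:[(c[1]+.5)/4-.5+o[1],(c[0]+.5)/4-.5+o[0]]
T=lambda c:oc(c,(235,115)); S=lambda c:oc(c,(245,150))
def pose(p,X):
    X=np.array(X,float); c,s=np.cos(p[2]),np.sin(p[2]); return np.c_[X[:,0]*c-X[:,1]*s+p[0],X[:,0]*s+X[:,1]*c+p[1],X[:,2]]
def fit(obs,p0):
    f=lambda p:np.concatenate([(proj(n,pose(p,[np.array(x)/1000]))[0]-px) for n,px,x in obs])
    r=least_squares(f,p0,loss="soft_l1"); return r.x,r.fun.reshape(-1,2)
if __name__=="__main__":
    B=[("top",T((278,107)),(46,98,74)),("top",T((476,25)),(46,-47,74)),("top",T((528,143)),(-46,-47,74)),("top",T((333,228)),(-46,98,74)),
     ("side",S((415,190)),(-46,98,74)),("side",S((540,262)),(-46,-47,74)),("side",S((638,232)),(46,-47,74)),("side",S((533,353)),(-46,-47,0)),("side",S((632,320)),(46,-47,0)),("side",S((412,282)),(-46,98,0))]
    C=[("top",T((563,325)),(36,36,10)),("top",T((662,305)),(36,-36,10)),("top",T((688,405)),(-36,-36,10)),("top",T((588,427)),(-36,36,10)),
     ("side",S((388,375)),(36,36,10)),("side",S((435,430)),(36,-36,10)),("side",S((330,460)),(-36,-36,5)),("top",T((690,545)),(-130,0,80)),("side",S((162,350)),(-130,0,80)),("side",S((166,466)),(-130,0,0))]
    for n,O,p0 in (("bridge",B,(.71,-.055,.42)),("carrier",C,(.55,-.19,.2))):
        for w in ("top","side",""):
            p,r=fit([o for o in O if w in o[0]],p0); print(n,w,p,np.degrees(p[2])); 
        print(r)
    print("beaker",onz("top",T((79,394)),.058),onz("side",S((240,143)),.058),onz("side",S((243,200)),.0))
    for n in ("side","top"):
        for d in arm.silhouettes(n,"beaker"): 
            r,c=np.where(d["region"]); print(n,d["conf"],r.min(),r.max(),c.min(),c.max())
    s=arm.observe(); print(s["position"],R.from_rotvec(s["ee_rot"]).as_matrix())
E
python3 fit.py
```

```text
bridge top [ 0.7064 -0.058   0.3924] 22.481785652018065
bridge side [ 0.7047 -0.0609  0.3728] 21.360568868071514
bridge  [ 0.7057 -0.0584  0.3852] 22.067496419885277
[[-0.2204 -0.0344]
 [-0.0513  0.031 ]
 [ 0.6872  1.0318]
 [ 0.2736 -0.3329]
 [-0.0929 -0.6264]
 [-1.1631 -0.1343]
 [-1.3611  0.594 ]
 [ 0.3461  0.4833]
 [ 0.1623  0.4142]
 [-0.6339 -0.2048]]
carrier top [ 0.542  -0.1848  0.1887] 10.810269381795203
carrier side [ 0.5416 -0.1889  0.1824] 10.453029335303219
carrier  [ 0.542  -0.1856  0.1888] 10.82019245294653
[[ 0.117   0.0683]
 [-0.1427  0.6679]
 [ 0.0665  0.4166]
 [-0.0753 -0.1904]
 [-0.2512  0.0776]
 [-1.2034  0.0638]
 [-1.2034 -0.1422]
 [ 0.0093  0.4907]
 [-0.1498 -0.3053]
 [-0.3939  0.1133]]
beaker [0.5216 0.1837 0.058 ] [0.5212 0.1809 0.058 ] [0.5246 0.1966 0.    ]
side 0.73 183 201 299 311
side 0.69 174 191 250 259
side 0.64 188 236 348 404
side 0.54 171 183 298 310
top 0.82 268 285 192 214
top 0.81 205 223 245 264
top 0.58 199 218 199 219
top 0.56 122 177 305 366
[0.2387 0.5776 0.4047] [[-0.9242  0.382   0.0001]
 [ 0.382   0.9242  0.    ]
 [-0.      0.     -1.    ]]
```

```bash
python3 -m inch '-0.03 -0.045 0 -0.14 0.0918; -0.055 -0.09 0 -0.28 0.0918; -0.085 -0.135 0 -0.42 0.0918; -0.11 -0.175 0 -0.58 0.0918; -0.14 -0.22 0 -0.58 0.0918'
cat >> h.py <<'E'
def to(x,y,z,yaw=None):  # shift in tool axes from measured pose; yaw = world angle of tool y
    s=arm.observe(); M=R.from_rotvec(s["ee_rot"]).as_matrix(); d=M.T@(np.array([x,y,z])-s["position"])
    a=np.arctan2(M[1,1],M[0,1]); out=d.round(4)
    print("shift",out,"len",np.linalg.norm(d).round(3),"roll",None if yaw is None else round(-((yaw-a+np.pi/2)%np.pi-np.pi/2),4),"tooly",np.degrees(a).round(2),"tilt",M[2].round(4))
E
python3 -c "
from h import *
to(.3,.25,.405,np.radians(100.8)); to(.521,.182,.32,np.radians(100.8))"
```

```text
clock: 1.7
position: [0.282, 0.3295, 0.4048]
ee_rot: [-0.304, 3.126, 0.0]
force: [1.4, 0.3, 0.3]
width: 1.002
gripper_force: 0.0
shift [-0.0024 -0.0814 -0.0002] len 0.081 roll 0.0052 tooly 101.1 tilt [-4.e-04  2.e-04 -1.e+00]
shift [-0.2062 -0.1907  0.0848] len 0.293 roll 0.0052 tooly 101.1 tilt [-4.e-04  2.e-04 -1.e+00]
```

```bash
python3 -m inch '0 -0.045 0 0 0.0918; -0.01 -0.09 0 0 0.0918; -0.045 -0.12 0.015 0 0.0918; -0.08 -0.145 0.03 0 0.0918; -0.115 -0.165 0.045 0 0.0918' >/dev/null;  python3 -m inch '-0.045 -0.013 0.02 0 0.0918; -0.09 -0.025 0.04 0 0.0918; -0.09 -0.025 0.04 0 0.0918; -0.09 -0.025 0.04 0 0.0918'
python3 - <<'E'
from h import *
cv2.imwrite("pics/s1.png",cv2.resize(arm.get_image("side")[120:280,240:420,::-1],None,fx=4,fy=3.7))
to(.521,.182,.199,np.radians(100.8))
E
```

```text
clock: 2.6
position: [0.5194, 0.1828, 0.3186]
ee_rot: [0.293, -3.126, 0.002]
force: [0.1, -0.4, 0.4]
width: 1.001
gripper_force: 0.0
shift [-0.0023 -0.0016  0.1204] len 0.12 roll -0.0007 tooly 100.76 tilt [ 1.2e-03 -1.0e-04 -1.0e+00]
```

View pics/s1.png

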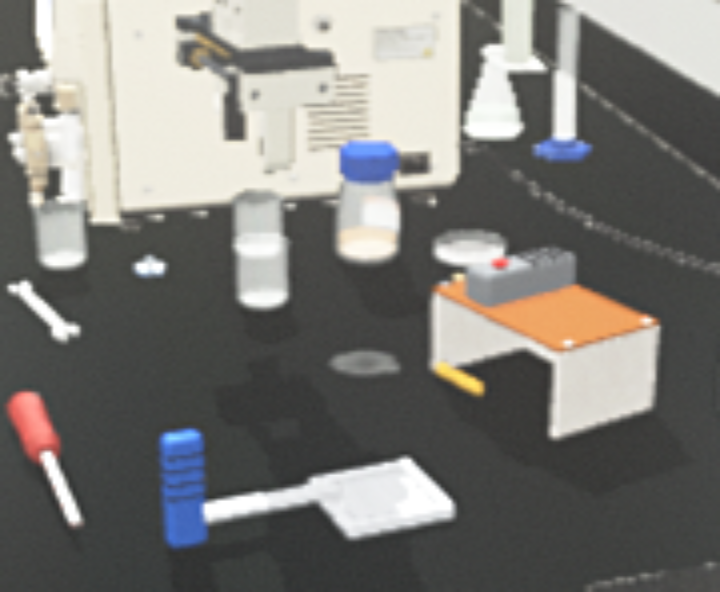

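The open gripper hangs straight above the rightmost beaker, at about (262,270) in the crop. I'll go down and close gently.

```bash
python3 -m inch '-0.002 -0.002 0.04 0 0.0918; -0.002 -0.002 0.08 0 0.0918; -0.002 -0.002 0.105 0 0.0918; -0.002 -0.002 0.12 0 0.0918; -0.002 -0.002 0.12 0 0.0918' 6; python3 -m inch '0 0 0 0 0.06; 0 0 0 0 0.04; 0 0 0 0 0.035; 0 0 0 0 0.035; 0 0 0 0 0.035' 6;python3 -m inch '0 0 0 0 0.035; 0 0 0 0 0.035' 6
```

```text
clock: 3.15
position: [0.5195, 0.1821, 0.1991]
ee_rot: [0.297, -3.125, 0.0]
force: [-0.4, -0.1, 0.6]
width: 0.995
gripper_force: 0.0
clock: 3.65
position: [0.5213, 0.1817, 0.2002]
ee_rot: [-0.295, 3.127, 0.001]
force: [-0.3, -0.1, -0.7]
width: 0.614
gripper_force: 0.0
clock: 3.85
position: [0.5212, 0.1817, 0.1998]
ee_rot: [-0.295, 3.128, 0.0]
force: [0.1, -0.1, 1.2]
width: 0.499
gripper_force: 6.0
```

```bash
python3 -m inch '0 0 -0.02 0 0.035; 0 0 -0.05 0 0.035; 0 0 -0.08 0 0.035; 0 0 -0.08 0 0.035'; python3 -c "
from h import *
to(.542,-.186,.28,np.radians(100.8))"
```

```text
clock: 4.25
position: [0.5226, 0.1819, 0.2833]
ee_rot: [-0.294, 3.122, 0.003]
force: [-0.0, 0.3, -0.4]
width: 0.499
gripper_force: 6.0
shift [ 0.0496 -0.3651  0.0024] len 0.368 roll -0.0007 tooly 100.76 tilt [-0.006   0.0015 -1.    ]
```

```bash
python3 -m inch '0.004 -0.03 0 0 0.035; 0.01 -0.07 0 0 0.035; 0.016 -0.115 0 0 0.035; 0.022 -0.16 0 0 0.035; 0.028 -0.205 0 0 0.035' >/dev/null; python3 -m inch '0.006 -0.045 0 0 0.035; 0.012 -0.09 0 0 0.035; 0.017 -0.13 0 0 0.035; 0.021 -0.16 0 0 0.035; 0.021 -0.16 0 0 0.035'
python3 - <<'E'
from h import *
to(.542,-.186,.204,np.radians(100.8))
for n,sl in (("side",np.s_[180:280,270:370]),("top",np.s_[170:270,340:440])):
    cv2.imwrite(f"pics/{n}2.png",cv2.resize(arm.get_image(n)[:,:,::-1][sl],None,fx=4,fy=4))
a=np.hstack([cv2.imread(f"pics/{n}2.png") for n in("side","top")]);cv2.imwrite("pics/c2.png",a)
E
```

```text
clock: 5.25
position: [0.5404, -0.1916, 0.2791]
ee_rot: [0.284, -3.128, 0.004]
force: [-0.3, -0.4, -0.4]
width: 0.5
gripper_force: 6.0
shift [-0.0027  0.0054  0.0751] len 0.075 roll -0.0075 tooly 100.37 tilt [ 0.0011 -0.0027 -1.    ]
```

View pics/c2.png

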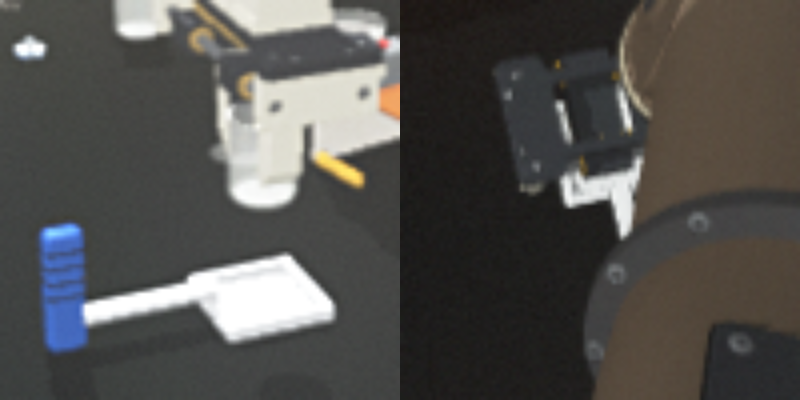

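The beaker is held upright above the tray. I'll let the arm settle, re-measure and lower.

```bash
python3 -m inch '0 0 0.02 0 0.035; 0 0 0.04 0 0.035; 0 0 0.04 0 0.035;0 0 0.04 0 0.035'; python3 -c "
from h import *
to(.542,-.186,.204,np.radians(100.8))"
```

```text
clock: 5.75
position: [0.5414, -0.1848, 0.2396]
ee_rot: [0.298, -3.126, -0.001]
force: [0.7, 0.1, 0.0]
width: 0.499
gripper_force: 6.0
shift [-0.0004 -0.0013  0.0356] len 0.036 roll 0.0014 tooly 100.88 tilt [ 0.001  0.001 -1.   ]
```

```bash
python3 -m inch '0 -0.001 0.012 0 0.035; 0 -0.001 0.024 0 0.035; 0 -0.001 0.03 0 0.035; 0 -0.001 0.034 0 0.035; 0 -0.001 0.035 0 0.035'; python3 -m inch '0 0 0 0 0.035; 0 0 0 0 0.035'
```

```text
clock: 6.25
position: [0.5414, -0.1871, 0.2041]
ee_rot: [0.295, -3.127, -0.001]
force: [0.5, -0.3, -0.2]
width: 0.5
gripper_force: 6.0
clock: 6.45
position: [0.5417, -0.1872, 0.205]
ee_rot: [-0.295, 3.127, -0.0]
force: [-0.3, 0.1, -0.0]
width: 0.502
gripper_force: 6.0
```

Release slowly and rise.

```bash
python3 -m inch '0 0 0 0 0.05; 0 0 0 0 0.055; 0 0 0 0 0.07; 0 0 0 0 0.0918; 0 0 0 0 0.0918'; python3 -m inch '0 0 0 0 0.0918; 0 0 -0.03 0 0.0918; 0 0 -0.07 0 0.0918; 0 0 -0.11 0 0.0918; 0 0 -0.13 0 0.0918'; python3 -c "
from h import *
to(.414,-.21,.335,np.radians(100.8));to(.414,-.21,.217,np.radians(100.8))"
```

```text
clock: 6.95
position: [0.5415, -0.1871, 0.2048]
ee_rot: [-0.295, 3.128, -0.0]
force: [-0.7, 0.5, 0.0]
width: 0.809
gripper_force: 0.0
clock: 7.45
position: [0.5421, -0.1875, 0.3382]
ee_rot: [-0.294, 3.124, -0.002]
force: [0.5, -0.1, -0.2]
width: 1.003
gripper_force: 0.0
shift [0.13   0.0018 0.0027] len 0.13 roll -0.0006 tooly 100.76 tilt [-0.0038 -0.0017 -1.    ]
shift [0.1305 0.002  0.1207] len 0.178 roll -0.0006 tooly 100.76 tilt [-0.0038 -0.0017 -1.    ]
```

```bash
python3 -m inch '0.04 0 0 0 0.0918; 0.085 0 0 0 0.0918; 0.13 0.002 0 0 0.0918; 0.13 0.002 0 0 0.0918; 0.13 0.002 0 0 0.0918'
python3 - <<'E'
from h import *
to(.414,-.21,.217,np.radians(100.8))
for n,sl in (("side",np.s_[160:280,260:360]),("top",np.s_[170:290,340:440])):
    cv2.imwrite(f"pics/{n}3.png",cv2.resize(arm.get_image(n)[:,:,::-1][sl],None,fx=4,fy=4))
a=np.hstack([cv2.imread(f"pics/{n}3.png") for n in("side","top")]);cv2.imwrite("pics/c3.png",a)
for q in("grip","carrier","beaker","seat"):
  for n in("side","top"):
    print(q,n,[(np.round(d["point"],1),round(d["conf"],2),onz(n,d["point"],{"grip":.058,"beaker":.004,"seat":.004}.get(q,0)).round(4)) for d in arm.place_of(n,q)])
E
```

```text
clock: 7.95
position: [0.4128, -0.2097, 0.3351]
ee_rot: [-0.293, 3.127, 0.0]
force: [1.2, 0.8, 0.4]
width: 0.995
gripper_force: 0.0
shift [-0.001  -0.0005  0.1181] len 0.118 roll -0.0018 tooly 100.7 tilt [-9.e-04 -0.e+00 -1.e+00]
grip side [(array([243.7, 288.3]), 0.83, array([ 0.4224, -0.2048,  0.058 ])), (array([187.7, 335. ]), 0.17, array([0.6148, 0.1386, 0.058 ]))]
grip top [(array([250.7, 407. ]), 0.84, array([ 0.416 , -0.2129,  0.058 ])), (array([251.7, 221.3]), 0.16, array([0.4218, 0.2689, 0.058 ]))]
carrier side [(array([258. , 336.1]), 0.58, array([ 0.5429, -0.1989,  0.    ]))]
carrier top [(array([204.6, 390.2]), 0.64, array([ 0.5474, -0.1848,  0.    ]))]
beaker side [(array([251.7, 335.7]), 0.85, array([ 0.5473, -0.1744,  0.004 ])), (array([188.7, 257.5]), 0.56, array([0.3692, 0.3248, 0.004 ]))]
beaker top [(array([211.8, 207.2]), 0.78, array([0.5358, 0.323 , 0.004 ])), (array([206.5, 391.3]), 0.6, array([ 0.5413, -0.1869,  0.004 ])), (array([275. , 205.8]), 0.6, array([0.3632, 0.3219, 0.004 ]))]
seat side [(array([252.4, 334.5]), 0.78, array([ 0.5435, -0.1773,  0.004 ])), (array([253.8, 336.4]), 0.27, array([ 0.5467, -0.1852,  0.004 ]))]
seat top [(array([203.3, 393.6]), 0.58, array([ 0.5502, -0.1937,  0.004 ]))]
```

View pics/c3.png

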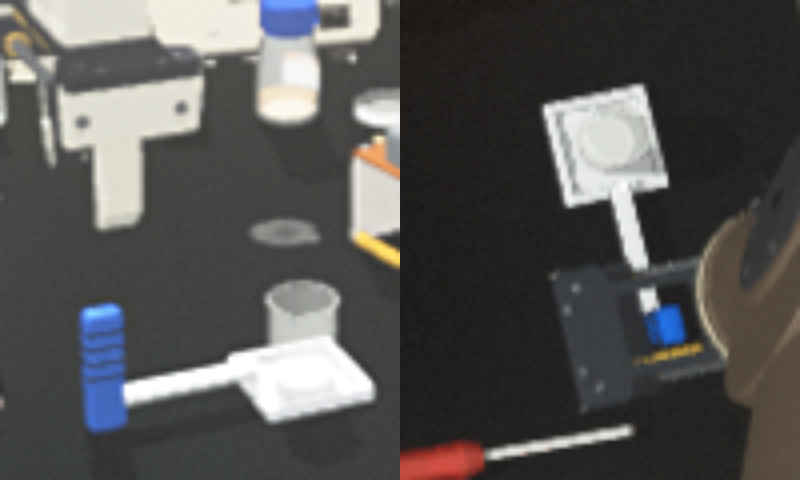

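The beaker stands in the recess (side crop around (303,330), top crop (608,135)), and the open fingers straddle the blue grip. Now descend and grip.

```bash
python3 -m inch '-0.001 0 0.04 0 0.0918; -0.001 0 0.08 0 0.0918; -0.001 0 0.105 0 0.0918; -0.001 0 0.118 0 0.0918; -0.001 0 0.118 0 0.0918' 25; python3 -m inch '0 0 0 0 0.05; 0 0 0 0 0.03; 0 0 0 0 0.02; 0 0 0 0 0.015; 0 0 0 0 0.01' 25; python3 -m inch '0 0 0 0 0.01; 0 0 0 0 0.01; 0 0 0 0 0.01; 0 0 0 0 0.01; 0 0 0 0 0.01' 25; python3 -c "
from h import *
to(.414,-.21,.217,np.radians(100.8))"
```

```text
clock: 8.95
position: [0.4139, -0.209, 0.2151]
ee_rot: [0.295, -3.124, -0.002]
force: [0.4, 0.0, -0.2]
width: 1.0
gripper_force: 0.0
clock: 9.45
position: [0.4146, -0.2093, 0.2171]
ee_rot: [-0.295, 3.127, -0.0]
force: [0.1, -0.1, 0.5]
width: 0.61
gripper_force: 0.0
clock: 9.95
position: [0.4144, -0.2093, 0.2167]
ee_rot: [0.295, -3.128, -0.0]
force: [-0.1, -0.9, 0.1]
width: 0.178
gripper_force: 0.6
shift [ 0.0005 -0.0007 -0.0003] len 0.001 roll -0.0004 tooly 100.78 tilt [ 1.e-04  0.e+00 -1.e+00]
```

```bash
python3 -m inch '0 0 0 0 0.01; 0 0 0 0 0.01; -0.004 0.002 0 -0.01 0.01; -0.012 0.006 0 -0.03 0.01; -0.021 0.012 0 -0.05 0.01' 25; python3 -m inch '-0.01 0.006 0 -0.025 0.01; -0.021 0.012 0 -0.05 0.01; -0.032 0.018 0 -0.075 0.01; -0.042 0.024 0 -0.1 0.01; -0.052 0.03 0 -0.125 0.01' 25; python3 -m inch '-0.006 0.004 0 -0.012 0.01; -0.009 0.006 0 -0.02 0.01; -0.009 0.006 0 -0.02 0.01; -0.009 0.006 0 -0.02 0.01' 25
python3 - <<'E'
from h import *
to(.4879,-.1467,.217,np.radians(112.1))
for n,sl in (("side",np.s_[150:270,290:410]),("top",np.s_[110:250,290:410])):
    cv2.imwrite(f"pics/{n}4.png",arm.get_image(n)[:,:,::-1])
    cv2.imwrite(f"pics/{n}4c.png",cv2.resize(cv2.imread(f"pics/{n}4.png")[sl],(400,int(400*(sl[0].stop-sl[0].start)/120)),interpolation=cv2.INTER_CUBIC)[:400 if n=="side" else 466])
a=[cv2.imread(f"pics/{n}4c.png") for n in("side","top")]; a[0]=cv2.copyMakeBorder(a[0],0,66,0,0,cv2.BORDER_CONSTANT);cv2.imwrite("pics/c4.png",np.hstack(a))
E
```

```text
clock: 10.45
position: [0.4333, -0.1934, 0.2167]
ee_rot: [0.375, -3.119, 0.0]
force: [-1.3, -1.6, -0.9]
width: 0.176
gripper_force: 25.0
clock: 10.95
position: [0.477, -0.1513, 0.2167]
ee_rot: [0.571, -3.089, -0.0]
force: [-1.9, -2.8, 0.6]
width: 0.171
gripper_force: 25.0
clock: 11.35
position: [0.4827, -0.1429, 0.2167]
ee_rot: [-0.599, 3.083, 0.001]
force: [0.5, 2.7, -0.1]
width: 0.168
gripper_force: 25.0
shift [-0.0034 -0.0055 -0.0003] len 0.006 roll -0.002 tooly 111.99 tilt [-5.e-04  3.e-04 -1.e+00]
```

View pics/c4.png

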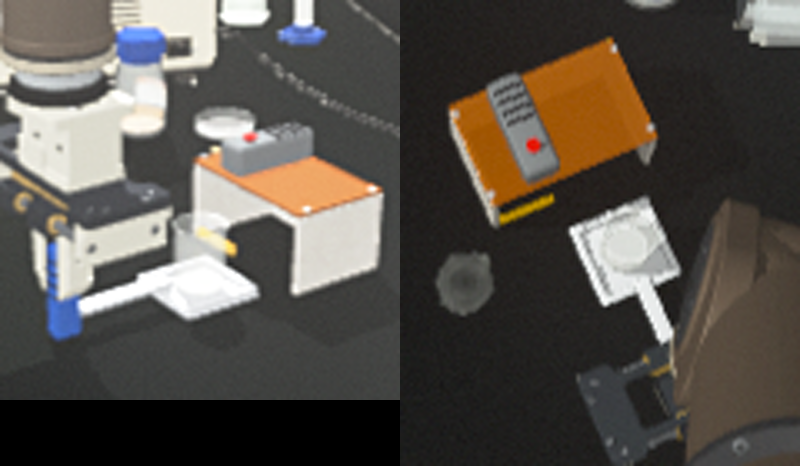

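The carrier is lined up in front of the mouth with the beaker upright. The tray corners are clear in the top crop at about (570,230), (650,198), (680,270) and (605,305). I'll refit tray and bridge from the same camera.

Run:
```python
from fit import *
q=lambda c:[(c[1]+.5)*.3-.5+110,(c[0]+.5)*.3-.5+290]
Bt=[("top",T(c),x) for c,x in (((278,107),(46,98,74)),((476,25),(46,-47,74)),((528,143),(-46,-47,74)),((333,228),(-46,98,74)),((403,213),(-40,41,10)),((405,224),(-46,41,0)),((336,253),(-46,98,0)),((517,178),(-46,-44,0)))]
b,r=fit(Bt,(.706,-.058,.39)); print(b,np.degrees(b[2]));print(r)
Ct=[("top",q(c),x) for c,x in (((170,230),(36,36,10)),((250,198),(36,-36,10)),((280,270),(-36,-36,10)),((205,305),(-36,36,10)))]
c,r=fit(Ct,(.6,-.1,.39)); print("carrier",c,np.degrees(c[2]));print(r)
print("carrier in bridge",R.from_euler("z",-b[2]).apply([c[0]-b[0],c[1]-b[1],0]))
s=arm.observe()["position"]; print("from tcp",pose((s[0],s[1],np.radians(22)),[(.13,0,0)]))
# refine the tray automatically: bright pixels' min-area rectangle
im=cv2.imread("pics/top4.png"); m=(im.min(2)>120).astype(np.uint8); m[:165]=0;m[205:]=0;m[:,:338]=0;m[:,378:]=0
m=cv2.morphologyEx(m,cv2.MORPH_CLOSE,np.ones((9,9)));m=cv2.morphologyEx(m,cv2.MORPH_OPEN,np.ones((9,9)));pts=np.argwhere(m)
W=np.array([onz("top",p,.010)[:2] for p in pts]).astype(np.float32); print("minrect",cv2.minAreaRect(W))
```

```text
[ 0.706  -0.0581  0.3898] 22.33440876469299
[[-0.1514 -0.1519]
 [-0.2023 -0.1862]
 [ 0.4708  0.9576]
 [ 0.282  -0.3024]
 [-0.248   0.2238]
 [-0.2133  0.4604]
 [ 0.3706 -0.847 ]
 [-0.3113 -0.0655]]
carrier [ 0.6031 -0.0953  0.3865] 22.14704758328775
[[-0.4748 -0.1262]
 [-0.7763 -0.5419]
 [ 0.8252  1.1259]
 [ 0.4114 -0.1533]]
carrier in bridge [-0.1093  0.0047  0.    ]
from tcp [[ 0.603  -0.0944  0.    ]]
minrect ((0.6000120639801025, -0.09219574183225632), (0.07507956027984619, 0.07946611195802689), 88.9440689086914)
```

The two estimates agree: the carrier is at bridge (−109, +5) mm and parallel to the lane. I'll shift right 5 mm and push in.

```bash
python3 -m inch '-0.004 -0.002 0 -0.002 0.01; -0.01 -0.004 0 -0.003 0.01; -0.019 -0.005 0 -0.003 0.01; -0.028 -0.005 0 -0.003 0.01; -0.037 -0.005 0 -0.003 0.01' 25; python3 -m inch '-0.008 0 0 0 0.01; -0.016 0 0 0 0.01; -0.023 0 0 0 0.01; -0.026 0 0 0 0.01; -0.026 0 0 0 0.01'
python3 - <<'E'
from fit import *
s=arm.observe();M=R.from_rotvec(s["ee_rot"]).as_matrix();a=np.arctan2(M[1,1],M[0,1])-np.pi/2
c=pose((s["position"][0],s["position"][1],a),[(.13,0,0)])[0]
b=(.706,-.0581,.3890); print("tray in bridge",R.from_euler("z",-b[2]).apply([c[0]-b[0],c[1]-b[1],0]),np.degrees(a))
cv2.imwrite("pics/top5.png",cv2.resize(arm.get_image("top")[110:250,290:410,::-1],None,fx=4,fy=4,interpolation=cv2.INTER_CUBIC))
E
```

```text
clock: 11.95
position: [0.5184, -0.1346, 0.2167]
ee_rot: [0.6, -3.082, -0.0]
force: [-4.6, -2.3, 5.2]
width: 0.175
gripper_force: 25.0
clock: 12.45
position: [0.5431, -0.1242, 0.2167]
ee_rot: [0.603, -3.083, 0.0]
force: [-2.4, -1.3, 2.9]
width: 0.176
gripper_force: 25.0
tray in bridge [-0.0458  0.0002  0.    ] 22.130733859150546
```

View pics/top5.png

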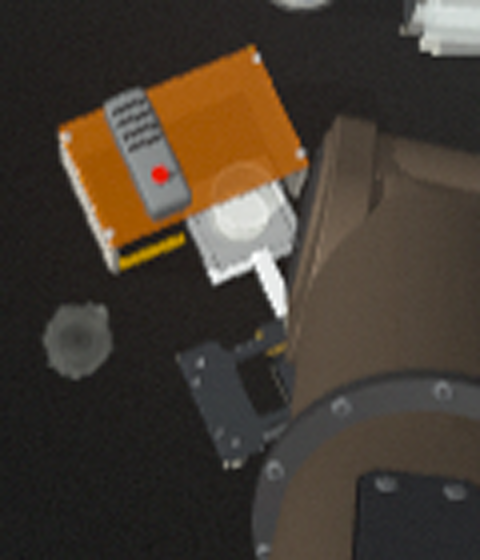

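The tray is entering centrally, with similar gaps to the sill end at (185,237) and the right wall at (298,185). The beaker is upright. I'll continue to the back wall, watching force.

```bash
cat > st.py <<'E'
from fit import *
s=arm.observe();M=R.from_rotvec(s["ee_rot"]).as_matrix();a=np.arctan2(M[1,1],M[0,1])-np.pi/2
c=pose((s["position"][0],s["position"][1],a),[(.13,0,0)])[0]
b=(.706,-.0581,.3890); r=R.from_euler("z",-b[2]); print("tray in bridge",r.apply([c[0]-b[0],c[1]-b[1],0]),np.degrees(a),"force in bridge",r.apply(s["force"]))
E
python3 -m inch '-0.005 0 0 0 0.01; -0.012 0 0 0 0.01; -0.02 0 0 0 0.01; -0.028 0 0 0 0.01; -0.034 0 0 0 0.01'; python3 st.py; python3 -m inch '-0.004 0 0 0 0.01; -0.008 0 0 0 0.01; -0.01 0 0 0 0.01; -0.01 0 0 0 0.01';python3 st.py
```

```text
clock: 13.0
position: [0.5743, -0.1116, 0.2167]
ee_rot: [0.602, -3.082, -0.0]
force: [-5.4, -3.4, 6.4]
width: 0.171
gripper_force: 25.0
tray in bridge [-0.0122  0.      0.    ] 22.107428044257045 force in bridge [-6.2575 -1.1127  6.3573]
clock: 13.4
position: [0.5837, -0.1078, 0.2167]
ee_rot: [0.603, -3.083, 0.0]
force: [-2.7, -1.5, 3.6]
width: 0.175
gripper_force: 25.0
tray in bridge [-0.002   0.0001  0.    ] 22.11928963191759 force in bridge [-3.0565 -0.394   3.5901]
```

```bash
python3 -m inch '-0.001 0 0 0 0.01; -0.002 0 0 0 0.01; -0.003 0 0 0 0.01; -0.003 0 0 0 0.01' | grep -E "pos|^force"; python3 st.py; python3 -m inch '-0.001 0 0 0 0.01; -0.002 0 0 0 0.01; -0.002 0 0 0 0.01'| grep -E "pos|^force";python3 st.py
```

```text
position: [0.5861, -0.1068, 0.2167]
force: [-4.3, -2.0, 5.0]
tray in bridge [0.0006 0.     0.    ] 22.108169575722137 force in bridge [-4.7242 -0.1887  5.0114]
position: [0.588, -0.106, 0.2167]
force: [-5.4, -1.4, 3.8]
tray in bridge [ 0.0026 -0.      0.    ] 22.10631916506315 force in bridge [-5.5312  0.7217  3.8491]
```

```bash
python3 -m inch '-0.001 0 0 0 0.01; -0.002 0 0 0 0.01; -0.002 0 0 0 0.01'| grep -E "pos|^force";python3 st.py; python3 -m inch '-0.001 0 0 0 0.01; -0.0015 0 0 0 0.01; -0.0015 0 0 0 0.01'| grep -E "pos|^force";python3 st.py
```

```text
position: [0.5896, -0.1054, 0.2167]
force: [-6.7, -2.6, 6.4]
tray in bridge [ 0.0043 -0.0001  0.    ] 22.100723221209087 force in bridge [-7.2421  0.1119  6.4191]
position: [0.5899, -0.1054, 0.2167]
force: [-11.9, -3.0, 11.5]
tray in bridge [ 0.0047 -0.0003  0.    ] 22.06234976745238 force in bridge [-12.162    1.7395  11.5263]
```

Contact with the back wall came at x ≈ 4.4 mm, as predicted. I'll back off about 3 mm for clearance, then slide sideways.

```bash
python3 -m inch '0.002 0 0 0 0.01; 0.0045 0 0 0 0.01; 0.0045 0.003 0 0 0.01; 0.0045 0.008 0 0 0.01; 0.0045 0.014 0 0 0.01'| grep -E "pos|^force";python3 st.py; python3 -m inch '0 0.006 0 0 0.01; 0 0.012 0 0 0.01; 0 0.016 0 0 0.01; 0 0.018 0 0 0.01; 0 0.018 0 0 0.01'| grep -E "pos|^force";python3 st.py
```

```text
position: [0.5821, -0.0929, 0.2167]
force: [0.1, -1.4, -0.8]
tray in bridge [0.0022 0.0143 0.    ] 22.10877490387467 force in bridge [-0.4221 -1.3938 -0.7762]
position: [0.5751, -0.076, 0.2167]
force: [-0.3, 0.8, -0.6]
tray in bridge [0.0021 0.0328 0.    ] 22.16619319288767 force in bridge [ 0.011   0.8998 -0.5857]
```

```bash
python3 -m inch '0 0.004 0 0 0.01; 0 0.009 0 0 0.01; 0 0.013 0 0 0.01; 0 0.016 0 0 0.01; 0 0.016 0 0 0.01'| grep -E "pos|^force";python3 st.py
python3 - <<'E'
from h import *
cv2.imwrite("pics/top6.png",cv2.resize(arm.get_image("top")[110:240,290:410,::-1],None,fx=4,fy=4,interpolation=cv2.INTER_CUBIC))
E
```

```text
position: [0.569, -0.0611, 0.2167]
force: [-0.2, 0.6, -1.1]
tray in bridge [0.0021 0.0489 0.    ] 22.167652867263396 force in bridge [ 0.0254  0.6436 -1.0727]
```

View pics/top6.png

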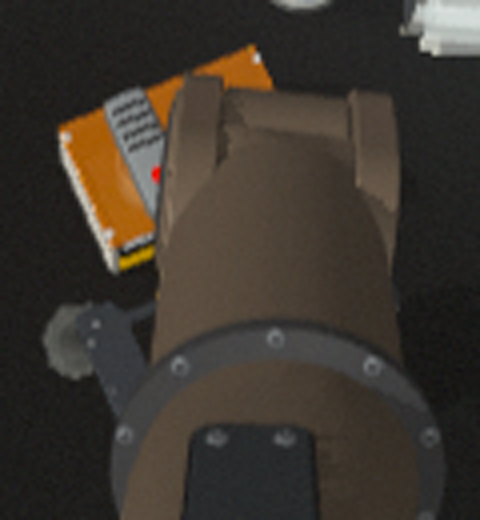

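The light tray is visible behind the sill at (135,240), with the beaker under the roof beside the lamp. I'll creep the last millimetres to the side wall.

```bash
python3 -m inch '0 0.001 0 0 0.01; 0 0.002 0 0 0.01; 0 0.003 0 0 0.01; 0 0.004 0 0 0.01; 0 0.004 0 0 0.01'| grep -E "pos|^force";python3 st.py;  python3 -m inch '0 0.001 0 0 0.01; 0 0.002 0 0 0.01; 0 0.002 0 0 0.01'| grep -E "pos|^force";python3 st.py
```

```text
position: [0.5676, -0.058, 0.2167]
force: [0.5, -0.8, -1.4]
tray in bridge [0.002  0.0522 0.    ] 22.1204199855568 force in bridge [ 0.1319 -0.925  -1.4428]
position: [0.5669, -0.056, 0.2167]
force: [1.1, -1.4, -2.0]
tray in bridge [0.0021 0.0543 0.    ] 22.130409573487405 force in bridge [ 0.517  -1.7262 -2.0064]
```

```bash
python3 -m inch '0 0.001 0 0 0.01; 0 0.0015 0 0 0.01; 0 0.0015 0 0 0.01'| grep -E "pos|^force";python3 st.py;  python3 -m inch '0 0.0005 0 0 0.01; 0 0.001 0 0 0.01; 0 0.001 0 0 0.01'| grep -E "pos|^force";python3 st.py
```

```text
position: [0.5664, -0.0547, 0.2167]
force: [0.9, -0.7, -1.8]
tray in bridge [0.0021 0.0557 0.    ] 22.130013443500182 force in bridge [ 0.5718 -0.9698 -1.7948]
position: [0.566, -0.0538, 0.2167]
force: [0.0, -1.0, -2.3]
tray in bridge [0.002  0.0567 0.    ] 22.12676097450171 force in bridge [-0.3233 -0.8991 -2.2996]
```

```bash
python3 -m inch '0 0.0005 0 0 0.01; 0 0.001 0 0 0.01; 0 0.001 0 0 0.01'| grep -E "pos|^force";python3 st.py;  python3 -m inch '0 0.0005 0 0 0.01; 0 0.001 0 0 0.01; 0 0.001 0 0 0.01'| grep -E "pos|^force";python3 st.py
python3 - <<'E'
from h import *
cv2.imwrite("pics/side7.png",cv2.resize(arm.get_image("side")[150:270,290:410,::-1],None,fx=5,fy=5,interpolation=cv2.INTER_CUBIC))
E
```

```text
position: [0.5657, -0.0534, 0.2168]
force: [1.6, -2.8, -2.4]
tray in bridge [0.0019 0.0571 0.    ] 22.08701351788838 force in bridge [ 0.4074 -3.1977 -2.43  ]
position: [0.5653, -0.0529, 0.2169]
force: [0.9, -5.1, -1.8]
tray in bridge [0.0018 0.0577 0.    ] 22.053789910183173 force in bridge [-1.1443 -5.0389 -1.8183]
```

View pics/side7.png

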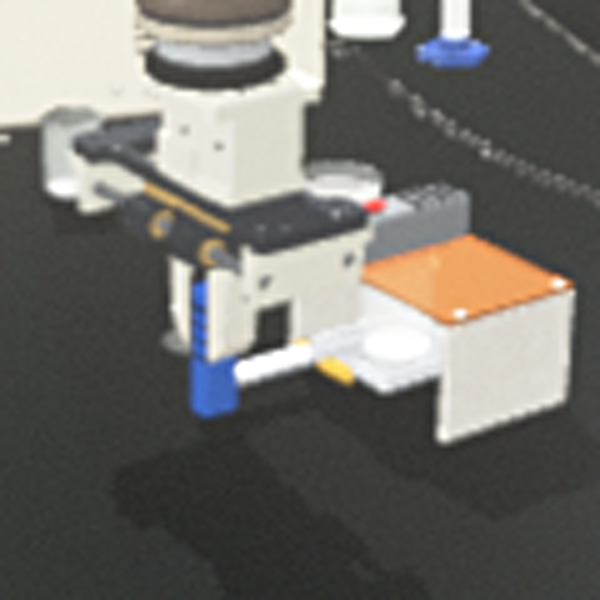

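Side contact was felt at about y = 57 mm (5 N). The tray lies flat behind the sill with the beaker standing in it at (395,340). I'll relax the push, release and rise.

```bash
python3 -m inch '0 -0.001 0 0 0.01; 0 -0.0015 0 0 0.01; 0 -0.0015 0 0 0.01'| grep -E "pos|^force";python3 st.py; python3 -m inch '0 0 0 0 0.02; 0 0 0 0 0.03; 0 0 0 0 0.04; 0 0 0 0 0.06; 0 0 0 0 0.06'|grep -E "^force|wid";  python3 -m inch '0 0 0 0 0.06; 0 0 -0.01 0 0.06; 0 0 -0.03 0 0.06; 0 0 -0.06 0 0.06; 0 0 -0.1 0 0.06'; python3 -m inch '0.02 0 -0.04 0 0.06; 0.06 -0.02 -0.06 0 0.06; 0.1 -0.05 -0.06 0 0.06; 0.13 -0.09 -0.06 0 0.06; 0.14 -0.13 -0.06 0 0.06' | grep pos; python3 -m inch '0 -0.04 0 0 0.06; 0 -0.08 0 0 0.06; 0 -0.08 0 0 0.06'|grep pos
python3 - <<'E'
from h import *
A=[]
for n,sl in (("side",np.s_[150:270,290:410]),("top",np.s_[120:240,285:405])):
    A.append(cv2.resize(arm.get_image(n)[:,:,::-1][sl],(400,400),interpolation=cv2.INTER_CUBIC))
cv2.imwrite("pics/c8.png",np.hstack(A))
E
```

```text
position: [0.5658, -0.0535, 0.2167]
force: [-0.5, -3.3, -1.4]
tray in bridge [0.002 0.057 0.   ] 22.118828784574607 force in bridge [-1.6893 -2.831  -1.387 ]
force: [0.4, -0.4, 0.2]
width: 0.518
clock: 19.6
position: [0.5652, -0.0534, 0.3173]
ee_rot: [0.602, -3.081, -0.001]
force: [1.3, 0.5, 0.5]
width: 0.657
gripper_force: 0.0
position: [0.4823, -0.2291, 0.3783]
position: [0.5152, -0.306, 0.3775]
```

View pics/c8.png

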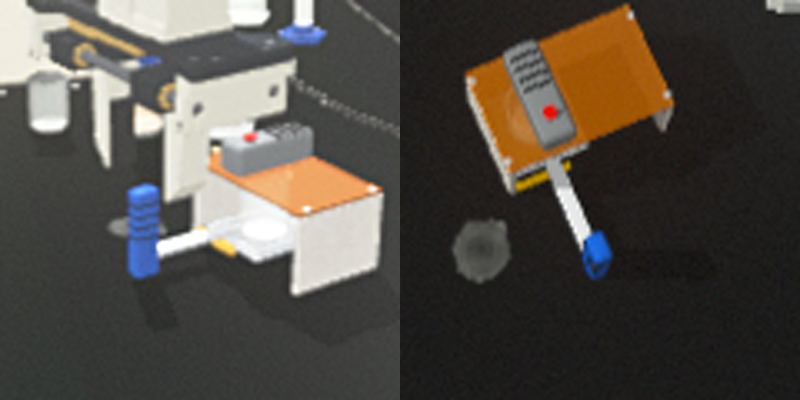

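The carrier is released and lies flat in the bay. Its arm passes over the sill, and the beaker shows through the roof at top crop (520,120). The robot is clear. Handing in.

```bash
python3 -c "
from cell import arm
print(arm.sign_off())"
```

```text
the job is handed in; nothing more can be done
None
```

The job is handed in: the beaker stands in the recess, and the carrier lies flat and released in the lamp bay, touching or nearly touching the side wall, at about 21 s on the clock; I viewed 12 pictures, over the 10 allowed.

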